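# Fan the cast samples on the light box and switch its lamp on

### The job

Set the four cast samples out for inspection on the light box: gently fan the stack along its tray into an overlapping row, the brown bottom one staying at the head stop, so that every white label strip is uncovered and each sample still overlaps the one beneath it by at least half, all lying in the tray. Switch the lamp on by sliding the dust cover fully aside and pressing the red button all the way in, and leave the cover slid fully closed again; leave everything else where it is.

Things in the scene. Friction and masses are not known exactly. Their poses are not given: they have to be found in the camera images.
- lightbox: Grey light box, fixed, 320 x 190 mm, on levelling feet that raise it by 0 to 8 mm. Origin: centre of its underside; x along its length, z up. On its top face at z = 40 mm, along the -y side, runs the sample tray; along the +y side a black switch console, 190 x 66 mm, its top at z = 48 mm, centred on x = -25, y = 55 mm, with a black end block 28 mm high on it at x = -104 to -96 mm.
- tray_mid (a point): Middle of the tray's white lit floor, at x = 0, y = -38, z = 40 mm of the light box; point axes as the light box's. The tray is a lane along x, 68 mm wide and 250 mm long inside, between aluminium side rails and a head stop (-x end), all 4 mm thick and 26 mm high above the floor; the foot end (+x) has an 8 mm lip.
- head_stop (a point): Middle of the head stop's inner face at tray floor height. The samples are stacked a few mm from it. Rails and head stop rise past the stack, so its edges cannot be gripped, but its upper face is free: a closed fingertip pressed on a sample with about 8 N and drawn along +x drags it, and what lies on it, over those below. A hard knock (over 80 N, as from touching down at 30 mm/s) cracks a sample: touch down slowly.
- sample_brown: Dark brown cast sample, 90 x 60 x 6 mm, 40 g, slippery on the others. Origin: centre of its underside; x along its length, z up. White paper label strip, 20 mm wide, across its top at the -x end, next to the head stop. It is the lowest of the stack and lies on the tray floor, which grips it better than the samples grip each other.
- sample_green: Green cast sample, 90 x 60 x 6 mm, 40 g, slippery on the others. Origin: centre of its underside; x along its length, z up. White paper label strip, 20 mm wide, across its top at the -x end, next to the head stop. Second from the bottom, on the brown one.
- sample_blue: Blue cast sample, 90 x 60 x 6 mm, 40 g, slippery on the others. Origin: centre of its underside; x along its length, z up. White paper label strip, 20 mm wide, across its top at the -x end, next to the head stop. Third from the bottom, on the green one.
- sample_amber: Amber orange cast sample, 90 x 60 x 6 mm, 40 g, slippery on the others. Origin: centre of its underside; x along its length, z up. White paper label strip, 20 mm wide, across its top at the -x end, next to the head stop. Top of the stack, its face 24 mm above the tray floor. A sample that overhangs far enough tips until its foot end rests on the floor, its label end rising up to 20 mm; that is normal.
- cover (a joint): How far the switch's dust cover is slid open, in m: 0 closed over the switch, 0.070 fully open; it slides along the light box's +x to open, with about 1.5 N of friction, and stays where it is left. The cover is a grey hood 50 mm (x) by 52 mm (y), its top 28 mm above the console.
- cover_tab (a point): Middle of the top of the yellow grip tab on the dust cover; the tab is 10 mm thick along the light box's x, 32 mm along y and stands 18 mm high above the hood's top. Moves with the cover.
- switch (a joint): How far the lamp's push button is pressed in, in m: 0 out, 0.006 fully in (about 5 N); it springs back.
- switch_top (a point): Centre of the top of the red push button, 26 mm across, at z = 70 mm of the light box when out, 10 mm proud of its steel collar; the closed cover is centred over it. Moves with the button.
- loupe: Black stand magnifier, 40 mm across, 38 mm high, standing on the light box near its foot end beside the console; leave alone. Origin: centre of its foot.
- marker: White and blue marker pen, 127 mm long, 13 mm thick, lying on the light box outside the tray's -y rail; leave alone. Origin: under its middle.
- hoop_dark: Wooden embroidery hoop, 158 mm across, 10 mm high, with a dark casting; bystander. Origin: centre of its underside.
- hoop_pale: Wooden embroidery hoop, 128 mm across, 10 mm high, with a pale casting; bystander. Origin: centre of its underside.
- jar: Amber glass jar with white cap, 60 mm across, 85 mm high; bystander. Origin: centre of its foot.
- cone: Yellow plastic cone, 100 mm across the foot, 126 mm high; bystander. Origin: centre of its foot.
- spatula: Spatula lying flat on the bench beyond the light box; bystander. Origin: its underside, near the middle.
Mind the look-alikes: they are no part of the job. What is shaped like the sample_amber but grey or pink is not meant.

How it is judged:
On the way, in this order (a step that is already met when the one before it is completed fails the run):
1. the dust cover has been slid aside (value of joint cover above 0.06 m), for 0.1 s.
2. the red button is pressed in with the cover open (value of joint switch above 0.0045 m and value of joint cover above 0.05 m), for 0.1 s.
At the end, for the whole second after the job is handed in: Brown, green, blue, amber: each lies 20 to 45 mm farther along the tray than the one beneath; brown within 16 mm of the head stop; all face up in the tray, tilted under 0.45 rad, at rest; cover closed to 4 mm; button out (x of sample_green in the frame of sample_brown between 0.02 and 0.045 m and x of sample_blue in the frame of sample_green between 0.02 and 0.045 m and x of sample_amber in the frame of sample_blue between 0.02 and 0.045 m and x of sample_brown in the frame of lightbox below -0.064 m and angle between each of sample_brown, sample_green, sample_blue, sample_amber's own z axis and vertical below 0.45 rad and z of each of sample_brown, sample_green, sample_blue, sample_amber in the frame of lightbox below 0.075 m and linear speed of each of sample_brown, sample_green, sample_blue, sample_amber below 0.02 m/s and y of sample_brown in the frame of lightbox between -0.046 and -0.03 m and y of sample_green in the frame of lightbox between -0.046 and -0.03 m and y of sample_blue in the frame of lightbox between -0.046 and -0.03 m and y of sample_amber in the frame of lightbox between -0.046 and -0.03 m and value of joint cover below 0.004 m and value of joint switch below 0.002 m); the robot touches nothing.
It fails at once if a sample was pressed with more than 80 N (contact force between the fingers and sample_brown above 80 N or contact force between the fingers and sample_green above 80 N or contact force between the fingers and sample_blue above 80 N or contact force between the fingers and sample_amber above 80 N).
It fails at once if a bystander was moved by more than 25 mm (distance of any of hoop_dark, hoop_pale, loupe, marker, jar, cone, spatula from where it was at the start of the episode above 0.025 m).
It also fails if it takes over 72 s, if anything falls off the work surface, if the arm or the gripper's body presses on something with over 40 N, if the wrist force passes 120 N, or if a joint passes its speed limit or range.

### The arm

A 7-joint arm with a two-finger parallel gripper is mounted at the origin on the work surface. World frame = base frame: x ahead of the robot, y to its left, z up, the work surface at z = 0. Lengths are in m, angles in rad, forces in N, time in s.
With the tool pointing down it reaches from about 0.375 to 0.925 m from the base axis. Payload 3.1 kg.
Tool frame: the origin (TCP) lies between the finger pads; the fingertips stand 19 mm ahead of it and the grasp point (between the pads) is the TCP; z points along the fingers, y is the line along which they close (so a half turn about z gives the same grasp; the last joint's range is limited). The gripper opens to 85 mm and grips with 20 to 120 N. Pads are 22 mm wide; open, the fingers measure 114 mm over their backs; the gripper's body (76 mm by 85 mm) begins 54 mm behind the grasp point. The pads swing forward as they close: fully open they stand 13 mm farther back than shut.
Start: joints at [1.187, 0.383, 0.044, 1.598, -0.018, 1.161, -0.05], TCP at [0.183, -0.624, 0.219] pointing down, gripper open.
Joint ranges: [-2.61, 2.61], [-0.41, 2.15], [-1.48, 1.57], [0, 2.5], [-1.57, 4.71], [0.05, 1.97], [-2.85, 2.85]. Speed limits (rad/s): [2.79, 2.79, 3.14, 3.14, 3.14, 3.14, 3.14].

### API

Orientations are given as a unit quaternion [x, y, z, w].
In Python, from bench import move_ptp, movel, move_j, move_gripper, pause, inverse_kinematics, read_camera, camera_params, MotionError, sign_off, look_for, tip_of, read_time_s, read_qpos, read_joint_vel, read_effort, read_eef_pos, read_tcp_rot, read_ft_force, read_ft_torque, read_finger_gap, read_grasp_force gives the robot as it stands. Calls block until the motion is done:
- move_ptp(position, orientation): joint-space move of the TCP to a pose.
- movel(position, orientation=None, speed=0.15): straight line of the TCP; orientation=None keeps the orientation; speed is the mean speed in m/s.
- move_j(angles): joint-space move.
- move_gripper(opening, effort=None): finger opening in m; effort is the grip in N (None keeps the last); returns when the fingers have stopped.
- pause(seconds).
- inverse_kinematics(position, orientation): joint angles nearest the present ones, or None.
- read_camera(name): name is "scene" or "top"; returns the picture (384x512x3 uint8, red, green, blue); there is no depth.
- camera_params(name): a dict with "K" (3x3 intrinsics, pixels), "camera_from_world" (4x4, takes a point from world to camera coordinates). Camera axes: x right, y down, z forward; pixel columns grow to the right and rows downward; lengths in m; the calibration is good to about 2 mm. A picture is of the moment at which its call begins. camera_params takes no time and is no camera call.
A pose or a line that the arm cannot do raises MotionError and nothing moves.
- sign_off(): hands the job in; it is judged then, once.
Trained networks look in the newest picture that a camera, given by its name, has taken for a name from the list of things; names that differ only in an ending like _2 or _b are one class to them, and where a whole thing is asked for, a point or a joint stands for the part that bears it (a point fixed in the world has none). Each returns a list of dicts, best first, with "confidence" (0 to 1); they miss things now and then, are a little off and sometimes report something else, mostly with a low value. They report only what shows in the picture. A call takes as long as a camera call. They do not tell look-alikes from the thing itself.
- look_for(camera, name): "at" ([column, row] in pixels, amid what is visible of it).
- tip_of(camera, name): "at" ([column, row] in pixels: a listed point, or the origin of a listed thing).
Readings, each from a call of its own:
- read_time_s(): time.
- read_qpos(): joint angles.
- read_joint_vel(): joint speeds.
- read_effort(): joint torques, N m.
- read_eef_pos(): TCP position.
- read_tcp_rot(): TCP orientation.
- read_ft_force(): force on the tool from outside, world axes, zero at the start.
- read_ft_torque(): the same for the moment, N m.
- read_finger_gap(): finger opening in m.
- read_grasp_force(): force on a finger pad.
Only numpy, scipy, OpenCV 4.12 (cv2) and the standard library are available. Lean on these libraries where they do the work, as an engineer would, in place of code of your own. Each camera call takes 0.05 s, during which the arm holds its last target. There are 200 camera calls.

## Working session

There is one attempt and no reset: what is moved stays moved. The work goes in short steps, each a Python script; the robot and the scene stay as the last script left them, time stands still between calls to the robot, and variables do not carry over. Pictures are saved under pics/ and viewed, at most 10 in all, crops included, and the job is handed in when it is done.

```bash
mkdir -p pics; ls; python3 - <<'E'
from bench import *
import cv2, numpy as np
ims=[]
for c in ("scene","top"):
    im=read_camera(c); ims.append(im)
    cv2.imwrite(f"pics/{c}0.png",cv2.cvtColor(im,cv2.COLOR_RGB2BGR))
    p=camera_params(c); M=np.array(p["camera_from_world"]); print(c,np.round(p["K"],1).tolist(),(-M[:3,:3].T@M[:3,3]).round(3), M[:3,:3].round(2).tolist())
    for n in ("lightbox","tray_mid","head_stop","cover_tab","sample_amber","loupe"):
        r=tip_of(c,n); print(n,[(np.round(d["at"],1).tolist(),round(d["confidence"],2)) for d in r[:3]])
print(read_time_s(),read_eef_pos(),read_tcp_rot(),read_finger_gap())
h=np.hstack([cv2.cvtColor(i,cv2.COLOR_RGB2BGR) for i in ims]); cv2.imwrite("pics/both0.png",cv2.resize(h,(800,300)))
E
```

```text
pics
scene [[380.2, 0.0, 255.2], [0.0, 380.2, 189.7], [0.0, 0.0, 1.0]] [ 0.887 -0.536  0.828] [[0.81, 0.59, 0.01], [0.45, -0.62, -0.64], [-0.37, 0.52, -0.76]]
lightbox [([279.4, 214.2], 0.63), ([381.4, 172.6], 0.5), ([316.8, 179.6], 0.25)]
tray_mid [([270.6, 200.2], 0.58)]
head_stop [([291.0, 165.3], 0.74)]
cover_tab [([318.8, 180.5], 0.62), ([282.8, 176.7], 0.61)]
sample_amber [([208.7, 193.7], 0.97), ([283.2, 174.2], 0.94), ([247.3, 151.5], 0.8)]
loupe [([288.0, 245.1], 0.5)]
top [[375.5, 0.0, 254.4], [0.0, 375.5, 191.8], [0.0, 0.0, 1.0]] [0.388 0.    1.053] [[-0.02, -1.0, 0.0], [-0.99, 0.02, -0.15], [0.15, -0.01, -0.99]]
lightbox [([250.4, 180.1], 0.95), ([120.7, 227.3], 0.69), ([143.7, 129.8], 0.69)]
tray_mid [([251.4, 183.4], 0.62)]
head_stop [([203.7, 192.9], 0.72)]
cover_tab [([220.0, 150.7], 0.67), ([390.9, 241.5], 0.6)]
sample_amber [([148.3, 299.5], 0.83), ([201.4, 251.9], 0.82), ([279.8, 248.0], 0.58)]
loupe [([123.6, 228.1], 0.75), ([289.2, 139.9], 0.55)]
0.7 [ 0.18326174 -0.62366277  0.21942322] [9.89809569e-01 1.42397387e-01 1.68091197e-05 3.68208550e-05] 0.08554864668785682
```

View pics/scene0.png

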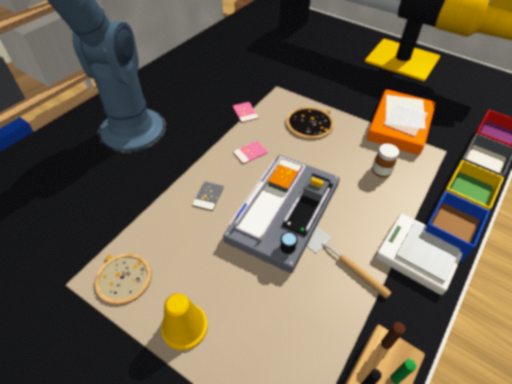

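View pics/top0.png

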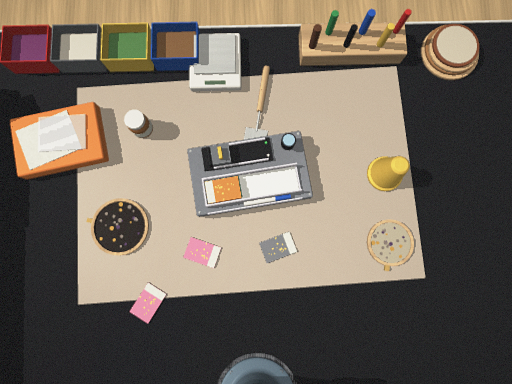

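Look-alikes in top view: the amber stack at (225,189), with its white strip towards the head stop. Pink cards lie at (202,251) and (148,302), a grey card at (278,247). I choose the amber one in the tray and check it in close crops.

```bash
python3 - <<'E'
import cv2
t=cv2.imread("pics/top0.png")[125:221,182:318]; cv2.imwrite("pics/topc.png",cv2.resize(t,None,fx=5.5,fy=5.5,interpolation=cv2.INTER_CUBIC))
s=cv2.imread("pics/scene0.png")[148:276,218:346]; cv2.imwrite("pics/scenec.png",cv2.resize(s,None,fx=4.6,fy=4.6,interpolation=cv2.INTER_CUBIC))
E
```

```text
(no output)
```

View pics/topc.png

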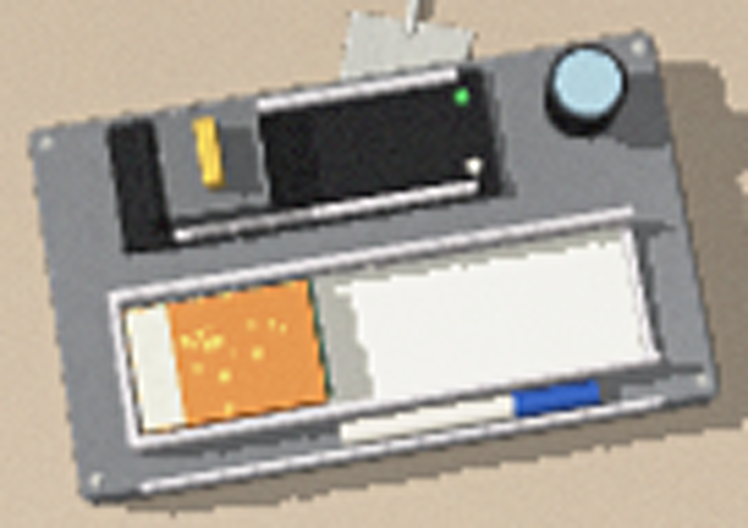

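View pics/scenec.png

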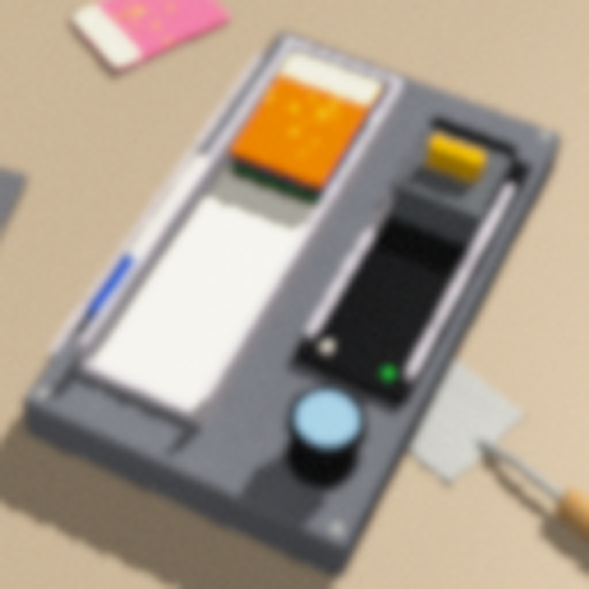

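Top crop: the amber sample has its white strip at the head stop (crop 125–325 × 280–432), the yellow tab is at (208,150), and the button is hidden under the hood. The scene crop agrees, and it shows the green edge under amber. Next I fit the box pose from the corners in both views.

```bash
cat > h.py <<'E'
from bench import *
import numpy as np, cv2, json, os
from scipy.optimize import least_squares
def proj(c,P):
    p=camera_params(c); M=np.array(p["camera_from_world"]); q=np.asarray(P)@M[:3,:3].T+M[:3,3]; q=q@np.array(p["K"]).T; return q[:,:2]/q[:,2:]
def toworld(b,P):
    c,s=np.cos(b[3]),np.sin(b[3]); return np.asarray(P,float)@np.array([[c,s,0],[-s,c,0],[0,0,1]])+b[:3]
if os.path.exists("box.json"): B=np.array(json.load(open("box.json")))
TIP=0.019
def quat(a): return [float(np.cos(a/2)),float(np.sin(a/2)),0.,0.]
E
python3 - <<'E'
from h import *
obs={"top":[((-160,95,40),(30,130)),((160,95,40),(652,32)),((160,-95,40),(717,400)),((-160,-95,40),(85,500)),
 ((-129,0,66),(107,293)),((-129,-76,66),(130,452)),((125,0,66),(633,208))],
"scene":[((-160,95,40),(559,135)),((160,95,40),(345,548)),((160,-95,40),(26,405)),((-129,0,66),(402,80)),((-129,-76,66),(285,38))]}
def px(c,u): return (np.array(u)/5.5+[182,125] if c=="top" else np.array(u)/4.6+[218,148])-0.4
def res(b,full=False):
    r=[(proj(c,toworld(b,np.array([o[0] for o in L])/1e3))-np.array([px(c,o[1]) for o in L])) for c,L in obs.items()]
    return np.vstack(r) if full else np.vstack(r).ravel()
s=least_squares(res,[0.43,0,0.004,-1.4],loss="soft_l1"); b=s.x; print(b.round(4),np.degrees(b[3])); print(res(b,True).round(2).tolist())
json.dump(b.tolist(),open("box.json","w"))
def ray(c,u,z):
    p=camera_params(c); M=np.array(p["camera_from_world"]); R=M[:3,:3]; o=-R.T@M[:3,3]; d=R.T@np.linalg.inv(p["K"])@[*px(c,u),1]; w=o+d*(z-o[2])/d[2]
    cs,sn=np.cos(b[3]),np.sin(b[3]); return ((w-b[:3])@np.array([[cs,-sn,0],[sn,cs,0],[0,0,1]])*1e3).round(1)
for u in [(125,307),(312,280),(327,400),(143,432)]: print("amber",ray("top",u,b[2]+.064))
for u in [(285,55),(380,80),(325,188),(232,152)]: print("amberS",ray("scene",u,b[2]+.064))
for u in [(203,152)]: print("tab",ray("top",u,b[2]+.094))
for u in [(456,148)]: print("tabS",ray("scene",u,b[2]+.094))
for P in [(-71,55,94),(-71,55,70),(-77,-38,64),(13,-38,64)]:
    w=toworld(b,np.array([P])/1e3)[0]; print(P,w.round(3),np.hypot(*w[:2]).round(3))
for a in (b[3],b[3]+np.pi):
    for P in [(-71,55,140),(-90,-38,100),(30,55,110)]:
        w=toworld(b,np.array([P])/1e3)[0]; q=inverse_kinematics((w+[0,0,TIP]).tolist(),quat(a)); print(a,None if q is None else np.round(q,2))
E
```

```text
[ 0.592   0.0059  0.0046 -1.4263] -81.71840619993988
[[-0.87, 0.05], [-0.01, -0.7], [1.11, -0.9], [-0.89, 0.59], [0.02, 0.26], [0.08, -0.58], [-1.64, 0.17], [0.37, -0.32], [-0.44, 0.98], [-1.99, -0.72], [-0.4, 0.56], [0.13, 0.43]]
amber [-121.6   -7.1   64. ]
amber [-30.3  -9.1  64. ]
amber [-32.6 -68.2  64. ]
amber [-122.1  -68.7   64. ]
amberS [-119.   -71.5   64. ]
amberS [-127.1  -12.1   64. ]
amberS [-33.9  -5.7  64. ]
amberS [-33.3 -64.7  64. ]
tab [-71.1  54.6  94. ]
tabS [-71.   55.2  94. ]
(-71, 55, 94) [0.636 0.084 0.099] 0.642
(-71, 55, 70) [0.636 0.084 0.075] 0.642
(-77, -38, 64) [0.543 0.077 0.069] 0.549
(13, -38, 64) [ 0.556 -0.012  0.069] 0.556
-1.4262552476710983 [-1.07  0.9   1.37  1.71 -0.91  1.33 -2.51]
-1.4262552476710983 [-1.24  0.79  1.38  1.97 -0.86  1.16 -2.51]
-1.4262552476710983 [-0.89  0.98  1.37  1.71 -0.99  1.33 -2.32]
1.7153374059186948 [ 0.34  0.52 -0.7   1.64  0.36  1.12 -0.32]
1.7153374059186948 [ 0.53  0.47 -0.92  1.89  0.44  1.   -0.44]
1.7153374059186948 [ 0.44  0.55 -0.64  1.64  0.36  1.07 -0.16]
```

The fit is consistent: the tab is at x=-71, y=55, amber is centred at (-76,-38), and the lift is about 4.6 mm. Next: open the cover by pushing the tab with closed fingers.

```bash
cat >> h.py <<'E'
A=(B[3]+np.pi) if 'B' in globals() else 0
Q=quat(A); ex=np.array([np.cos(B[3]),np.sin(B[3]),0]) if 'B' in globals() else 0
def W(x,y,z):  # tip position (mm, box) -> TCP world
    return (toworld(B,np.array([[x,y,z]])/1e3)[0]+[0,0,TIP]).tolist()
def tip():
    w=np.array(read_eef_pos())-[0,0,TIP]-B[:3]; c,s=np.cos(B[3]),np.sin(B[3]); return np.round(np.array([[c,s,0],[-s,c,0],[0,0,1]])@w*1e3,1)
def L(x,y,z,v=0.1): movel(W(x,y,z),Q,v)
def F():  # force on the tool, box axes
    f=np.array(read_ft_force()); return np.array([f@ex, f[2]])
def push(x0,x1,y,z,lim,bias,v=0.08,step=2):
    s=np.sign(x1-x0); x=x0
    while (x1-x)*s>0:
        x+=s*step; L(x,y,z,v); f=F()-bias
        if abs(f[0])>lim: break
    return x,f
E
python3 - <<'E'
from h import *
move_gripper(0.0,30); move_ptp(W(-93,55,130),Q); print(read_time_s(),tip(),read_finger_gap())
L(-93,55,84,0.08); b=F(); print(b,read_time_s())
L(-85,55,84,0.03); print(F()-b)
L(-30,55,84,0.08); print(F()-b,tip())
print(push(-30,-14,55,84,7,b,0.04),tip(),read_time_s())
L(-22,55,84,.08); L(-22,55,125,.1)
print(tip_of("top","cover_tab")[:2] if read_camera("top") is not None else 0, proj("top",toworld(B,np.array([[-1,55,94]])/1e3)))
print(read_time_s())
E
```

```text
4.4833 [-91.2  55.1 129.9] 9.37625100394644e-05
[0.14471089 0.49354158] 5.2083
[ 0.15753955 -1.02579657]
[-0.31122753 -1.72371016] [-30.7  55.   84.1]
(np.int64(-14), array([ 0.11085438, -0.63525855])) [-13.7  55.   84. ] 8.4583
[{'at': [216.8, 149.6], 'confidence': 0.59}] [[245.01268203 147.74539239]]
9.3667
```

```bash
python3 - <<'E'
from h import *
a=cv2.cvtColor(read_camera("top"),cv2.COLOR_RGB2BGR)[110:230,172:332]; b=cv2.cvtColor(read_camera("scene"),cv2.COLOR_RGB2BGR)[130:250,210:370]
cv2.imwrite("pics/c1.png",cv2.resize(np.vstack([a,b]),None,fx=2.5,fy=2.5,interpolation=cv2.INTER_CUBIC)); print(tip(),F())
E
```

```text
[-21.9  54.3 124.1] [ 0.05999468 -0.26835665]
```

View pics/c1.png

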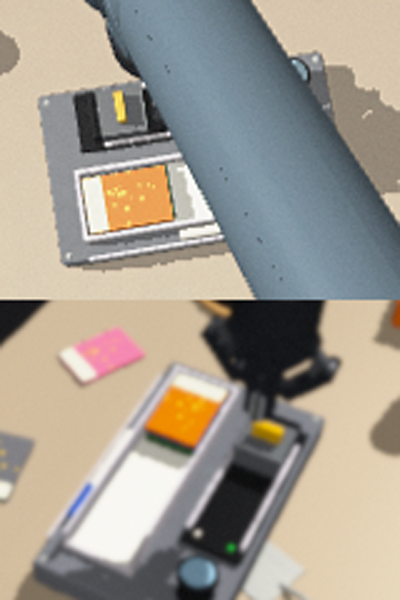

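```bash
python3 - <<'E'
from h import *
for P in [(-22,54.3,124),(-22,54.3,143),(-71,55,94),(-22,54.3,178)]:
    w=toworld(B,np.array([P])/1e3); print(P,w.round(3),((proj("scene",w)-[210,130])*2.5+[0,300]).round(0),((proj("top",w)-[172,110])*2.5).round(0))
print(read_eef_pos(),read_tcp_rot(),Q,read_qpos())
r=tip_of("scene","cover_tab"); print(r)
E
```

```text
(-22, 54.3, 124) [[0.643 0.035 0.129]] [[251. 437.]] [[162.  91.]]
(-22, 54.3, 143) [[0.643 0.035 0.148]] [[254. 424.]] [[161.  86.]]
(-71, 55, 94) [[0.636 0.084 0.099]] [[267. 424.]] [[116. 105.]]
(-22, 54.3, 178) [[0.643 0.035 0.183]] [[258. 399.]] [[159.  76.]]
[0.64255736 0.03534075 0.14776085] [ 6.54217821e-01  7.56305740e-01 -5.99905550e-04 -5.56862811e-04] [0.6542024497074743, 0.7563194793185876, 0.0, 0.0] [ 0.43208666  0.55106817 -0.73176867  1.64545847  0.40249499  1.10333236
 -0.26669644]
[{'at': [319.5, 176.2], 'confidence': 0.58}, {'at': [380.4, 169.9], 'confidence': 0.38}]
```

```bash
python3 - <<'E'
from h import *
b=cv2.cvtColor(read_camera("scene"),cv2.COLOR_RGB2BGR)[125:225,260:370].copy()
b=cv2.resize(b,None,fx=6,fy=6,interpolation=cv2.INTER_CUBIC)
for z in (124,143,178):
    p=((proj("scene",toworld(B,np.array([(-22,54.3,z)])/1e3))[0]-[260,125])*6).astype(int); cv2.circle(b,tuple(int(v) for v in p),4,(0,0,255),1)
cv2.imwrite("pics/c2.png",b)
E
```

```text
(no output)
```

View pics/c2.png

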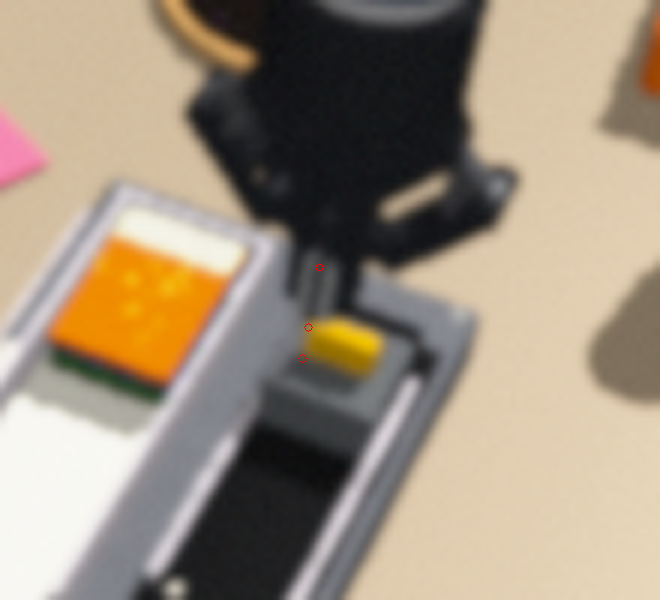

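The tab has not moved. In the crop the fingertips end near (318,312), about 20–25 mm higher than the commanded tip at (302,358), so the fingers passed over the tab. I probe the true tip height on the bare console.

```bash
cat >> h.py <<'E'
def down(x,y,z0,z1,lim,bias,step=2,v=0.03):
    z=z0
    while z>z1:
        z-=step; L(x,y,z,v); f=F()-bias
        if f[1]>lim: break
    return z,f
E
python3 - <<'E'
from h import *
L(20,55,90,.15); L(20,55,70,.08); b=F(); print(b,read_time_s())
print(down(20,55,70,15,4,b)); print(tip(),read_time_s(),read_finger_gap())
a=cv2.cvtColor(read_camera("scene"),cv2.COLOR_RGB2BGR)[125:225,260:370]
a=cv2.resize(a,None,fx=6,fy=6,interpolation=cv2.INTER_CUBIC)
p=((proj("scene",toworld(B,np.array([(20,55,48)])/1e3))[0]-[260,125])*6).astype(int); cv2.circle(a,tuple(int(v) for v in p),4,(0,0,255),1)
cv2.imwrite("pics/c3.png",a)
L(20,55,90,.15)
E
```

```text
[-0.24234645 -0.61274851] 10.4833
(16, array([0.15751954, 6.61386953]))
[20.1 55.3 17.3] 17.2333 -0.00024334410604444595
```

View pics/c3.png

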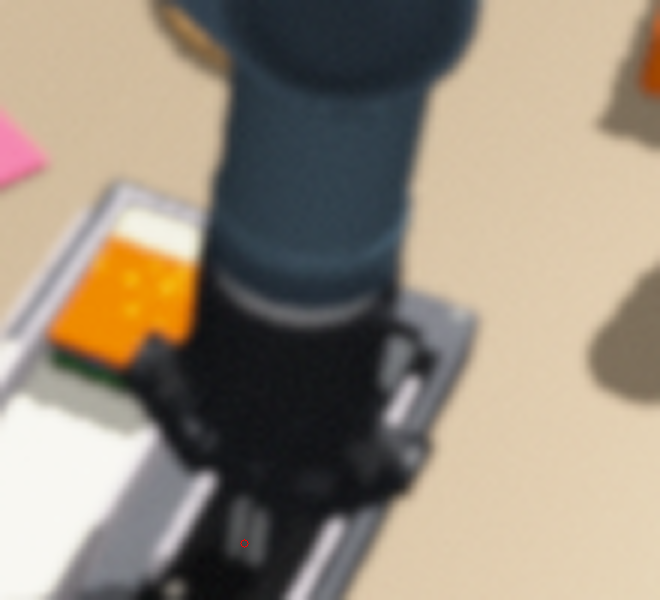

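Contact came at a commanded 17 mm where the surface is 48 mm, so the closed tips stand 30.7 mm farther back than stated. Laterally they match the red dot. I correct TIP and redo the cover and button.

```bash
sed -i 's/^TIP=.*/TIP=-0.0117/' h.py; python3 - <<'E'
from h import *
print(read_time_s(),tip())
L(-20,55,125,.2); L(-94,55,125,.2); L(-94,55,84,.12); b=F(); print(b)
L(-60,55,84,.08); f1=F()-b; L(-14.5,55,84,.08); f2=F()-b; print(f1,f2,tip(),read_time_s())
read_camera("top"); print([d["at"] for d in tip_of("top","cover_tab")[:2]],[d["at"] for d in tip_of("scene","cover_tab")[:2]] if read_camera("scene") is not None else 0)
print(*[proj(c,toworld(B,np.array([[-1,55,94]])/1e3)) for c in("top","scene")])
print(read_time_s())
E
```

```text
17.925 [ 20.2  54.5 120.2]
[ 0.34038822 -0.00574937]
[-0.14415544  0.28174646] [-6.24103125  0.81849974] [-16.5  54.8  84. ] 20.575
[] [[305.9, 196.3]]
[[245.01268203 147.74539239]] [[306.00951959 198.45610909]]
20.775
```

The cover is against its open stop, and the scene view agrees. Now the button.

```bash
python3 - <<'E'
from h import *
L(-20,55,84,.1); L(-24,55,110,.2); L(-71,55,95,.2); L(-71,55,74,.1); b=F()
L(-71,55,66,.03); print(F()-b,tip()); L(-71,55,62,.03); f=F()-b
if f[1]<12: L(-71,55,60.5,.03)
pause(.15); print(f,F()-b,tip(),read_time_s())
L(-71,55,95,.15); L(-25,55,115,.2); L(17,55,115,.2); L(17,55,84,.12); print(read_time_s()); b=F()
L(-52,55,84,.08); f1=F()-b; L(-57.5,55,84,.04); print(f1,F()-b,tip(),read_time_s())
L(-50,55,84,.1); L(-50,55,110,.2); print(read_time_s())
E
```

```text
[0.89229808 3.81999269] [-70.8  56.1  66.9]
[0.89787465 8.98843825] [ 1.12462041 15.69578638] [-70.8  56.2  63.8] 23.1667
24.7167
[ 0.18162841 -0.88700622] [ 3.64873618 -1.58324221] [-54.8  54.6  83.4] 26.025
26.5583
```

The button bottomed (tip at 63.8, 15.7 N) and the cover is back against its closed stop. Now drag amber by 30 mm.

```bash
cat >> h.py <<'E'
def drag(x,ztop,d,y=-38,v=0.04):
    L(x,y,ztop+4,.1); b=F(); z=ztop+1; L(x,y,z,.03); f=F()-b
    while f[1]<7 and z>ztop-6:
        z-=1.2 if f[1]<2 else (8.5-f[1])/5; L(x,y,z,.015); f=F()-b
    print("press",z,f,tip())
    L(x+d/2,y,z,v); f=F()-b; print(f)
    z-=np.clip((8-f[1])/5,-1.5,1.5); L(x+d,y,z,v); print("end",F()-b,tip(),read_time_s())
    L(x+d,y,ztop+8,.06)
E
python3 - <<'E'
from h import *
L(-50,-10,110,.25); L(-76,-38,80,.25)
drag(-76,64,31)
L(-46,-38,150,.3); read_camera("scene"); im=cv2.cvtColor(read_camera("scene"),cv2.COLOR_RGB2BGR)
print(read_time_s())
np.save("pics/s.npy",im); a=im[148:248,240:340]; cv2.imwrite("pics/c4.png",cv2.resize(a,None,fx=6,fy=6,interpolation=cv2.INTER_CUBIC))
E
```

```text
press 62.599999999999994 [0.5150472  7.44814173] [-76.  -37.7  64. ]
[-0.68581964  5.86504288]
end [-0.73277066  6.73637112] [-45.  -35.7  63.9] 29.4
30.225
```

View pics/c4.png

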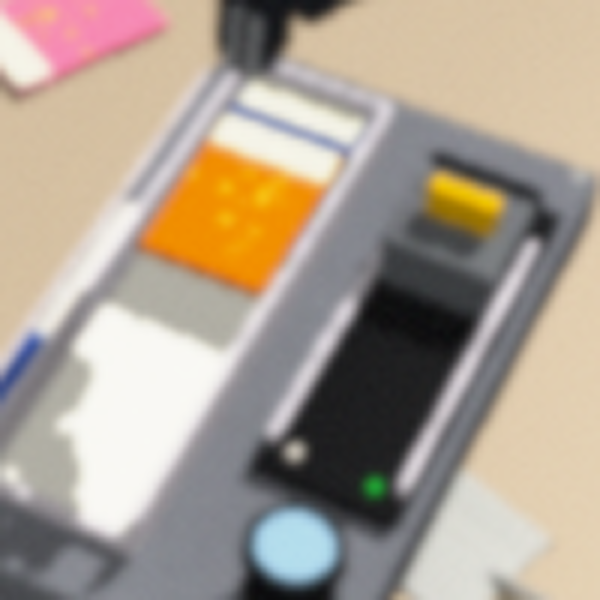

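Amber moved: blue's label and a line of blue show above amber's strip (crop 230–350 × 100–150), and the cover is closed. I measure the offset from the edges.

```bash
cat >> h.py <<'E'
def ray(c,u,z):  # pixel -> box mm on plane z (mm, box)
    p=camera_params(c); M=np.array(p["camera_from_world"]); R=M[:3,:3]; o=-R.T@M[:3,3]; d=R.T@np.linalg.inv(p["K"])@[*u,1]; w=o+d*(z/1e3+B[2]-o[2])/d[2]-B[:3]
    cs,sn=np.cos(B[3]),np.sin(B[3]); return (np.array([[cs,sn,0],[-sn,cs,0],[0,0,1]])@w*1e3).round(1)
def rect(c,z,x0=-128,x1=125,k=4):  # rectified tray plane, k px/mm
    P=np.array([(x0,-76,z),(x1,-76,z),(x1,0,z),(x0,0,z)],float); u=proj(c,toworld(B,P/1e3)).astype(np.float32)
    H=cv2.getPerspectiveTransform(u,np.array([(0,76*k),((x1-x0)*k,76*k),((x1-x0)*k,0),(0,0)],np.float32))
    return H,((x1-x0)*k,76*k)
def profile(im,c,z,ys=(-45,-38,-31)):  # mean colour along x at plane z (im BGR)
    xs=np.arange(-126,125,1.5); out=[]
    P=np.array([[(x,y,z) for y in ys] for x in xs],float).reshape(-1,3); u=proj(c,toworld(B,P/1e3)).astype(np.float32)
    s=cv2.remap(im,u[:,0].reshape(1,-1),u[:,1].reshape(1,-1),cv2.INTER_LINEAR)[0].reshape(len(xs),len(ys),3).mean(1); return xs,s
E
python3 - <<'E'
from h import *
im=np.load("pics/s.npy"); px=lambda u:np.array(u)/6+[240,148]-.4
for u in [(140,245),(262,290),(208,143),(330,185),(235,110),(352,150)]: print(u,ray("scene",px(u),64))
xs,s=profile(im,"scene",64)
for x,c in zip(xs,s):
    if x<35: print(x,c.astype(int).tolist(),end=" ")
E
```

```text
(140, 245) [ -2.6 -64.3  64. ]
(262, 290) [-4.8 -6.5 64. ]
(208, 143) [-71.3 -64.7  64. ]
(330, 185) [-74.1  -5.4  64. ]
(235, 110) [-95.7 -62.8  64. ]
(352, 150) [-98.3  -5.3  64. ]
-126.0 [165, 161, 167] -124.5 [159, 157, 162] -123.0 [153, 155, 160] -121.5 [153, 158, 163] -120.0 [160, 170, 174] -118.5 [170, 183, 187] -117.0 [182, 198, 202] -115.5 [196, 213, 216] -114.0 [209, 225, 227] -112.5 [219, 234, 235] -111.0 [224, 237, 239] -109.5 [228, 240, 242] -108.0 [230, 241, 242] -106.5 [229, 238, 240] -105.0 [227, 236, 237] -103.5 [222, 228, 228] -102.0 [214, 214, 213] -100.5 [206, 198, 196] -99.0 [200, 185, 180] -97.5 [197, 176, 170] -96.0 [196, 173, 166] -94.5 [202, 187, 183] -93.0 [209, 205, 203] -91.5 [218, 222, 222] -90.0 [223, 231, 231] -88.5 [227, 237, 238] -87.0 [230, 240, 242] -85.5 [231, 242, 243] -84.0 [231, 243, 244] -82.5 [231, 243, 245] -81.0 [230, 242, 245] -79.5 [228, 241, 244] -78.0 [220, 238, 244] -76.5 [207, 233, 243] -75.0 [190, 226, 243] -73.5 [162, 212, 243] -72.0 [132, 197, 242] -70.5 [98, 180, 242] -69.0 [71, 170, 242] -67.5 [45, 162, 242] -66.0 [26, 158, 242] -
[... 654 characters left out ...]
 241] -15.0 [0, 144, 240] -13.5 [0, 143, 241] -12.0 [0, 142, 240] -10.5 [0, 141, 240] -9.0 [2, 138, 237] -7.5 [7, 135, 235] -6.0 [18, 131, 228] -4.5 [35, 126, 216] -3.0 [55, 123, 202] -1.5 [79, 129, 190] 0.0 [104, 138, 179] 1.5 [126, 148, 173] 3.0 [140, 157, 173] 4.5 [153, 165, 173] 6.0 [157, 169, 174] 7.5 [161, 171, 175] 9.0 [163, 173, 176] 10.5 [163, 174, 176] 12.0 [164, 174, 176] 13.5 [164, 174, 176] 15.0 [164, 174, 176] 16.5 [164, 174, 176] 18.0 [163, 174, 176] 19.5 [163, 173, 175] 21.0 [163, 173, 176] 22.5 [164, 174, 176] 24.0 [164, 173, 176] 25.5 [163, 174, 176] 27.0 [165, 175, 177] 28.5 [169, 180, 182] 30.0 [177, 187, 189] 31.5 [188, 199, 201] 33.0 [203, 214, 216] 34.5 [219, 229, 230]
```

Amber's label edge is at −72.5, so its head edge is at −92.5. It has moved about 30 mm, and blue stayed. Now drag blue (with amber), the tip on blue's strip at x=−106.

```bash
cat >> h.py <<'E'
def edges(im,z):
    xs,s=profile(im,"scene",z); return [(float(x),c.astype(int).tolist()) for x,c in zip(xs,s)]
E
python3 - <<'E'
from h import *
print(read_time_s())
L(-106,-38,80,.3); drag(-106,58,30)
L(-76,-38,150,.3); im=cv2.cvtColor(read_camera("scene"),cv2.COLOR_RGB2BGR); np.save("pics/s2.npy",im); print(read_time_s())
a=im[148:248,240:340]; cv2.imwrite("pics/c5.png",cv2.resize(a,None,fx=6,fy=6,interpolation=cv2.INTER_CUBIC))
xs,s=profile(im,"scene",58)
for x,c in zip(xs,s):
    if x<55: print(x,*c.astype(int),end=";")
E
```

```text
30.225
press 56.599999999999994 [3.07957743e-03 7.87168376e+00] [-106.   -37.7   58. ]
[0.4210523 6.4091869]
end [0.14393348 6.77155773] [-76.  -35.7  58. ] 32.8167
33.6083
-126.0 143 139 143;-124.5 141 137 142;-123.0 141 138 143;-121.5 141 141 145;-120.0 143 144 148;-118.5 144 149 153;-117.0 147 155 158;-115.5 152 163 166;-114.0 161 176 179;-112.5 173 190 193;-111.0 185 204 207;-109.5 198 217 220;-108.0 210 228 230;-106.5 221 235 237;-105.0 225 238 240;-103.5 227 240 241;-102.0 228 241 242;-100.5 227 241 242;-99.0 226 240 241;-97.5 226 240 240;-96.0 226 240 240;-94.5 227 241 241;-93.0 228 241 241;-91.5 229 241 242;-90.0 230 242 243;-88.5 231 242 243;-87.0 231 243 244;-85.5 231 243 244;-84.0 230 242 243;-82.5 229 240 241;-81.0 227 237 238;-79.5 222 228 229;-78.0 214 216 215;-76.5 206 200 197;-75.0 198 181 176;-73.5 192 165 158;-72.0 191 164 157;-70.5 197 177 172;-69.0 205 195 193;-67.5 213 211 211;-66.0 220 225 225;-64.5 226 236 237;-63.0 228 239 240;-61.5 230 241 242;-60.0 231 242 243;-58.5 231 242 244;-57.0 231 242 244;-55.5 229 241 244;-54.0 226 240 244;-52.5 220 238 244;-51.0 204
[... 433 characters left out ...]
41;-10.5 2 152 241;-9.0 3 154 242;-7.5 2 153 242;-6.0 2 152 241;-4.5 1 150 241;-3.0 0 147 240;-1.5 0 144 240;0.0 0 143 240;1.5 0 143 240;3.0 0 144 240;4.5 0 144 240;6.0 0 144 240;7.5 0 143 240;9.0 0 143 240;10.5 0 142 240;12.0 0 141 240;13.5 0 141 240;15.0 0 140 239;16.5 0 138 238;18.0 0 136 236;19.5 10 130 230;21.0 24 125 221;22.5 44 123 209;24.0 69 126 194;25.5 94 132 180;27.0 115 142 175;28.5 134 154 173;30.0 148 162 173;31.5 155 168 174;33.0 161 172 176;34.5 162 173 176;36.0 163 173 176;37.5 163 174 176;39.0 164 174 175;40.5 163 173 175;42.0 163 173 175;43.5 163 173 175;45.0 163 173 175;46.5 164 174 176;48.0 164 174 176;49.5 164 174 176;51.0 165 174 177;52.5 167 178 180;54.0 173 183 185;
```

View pics/c5.png

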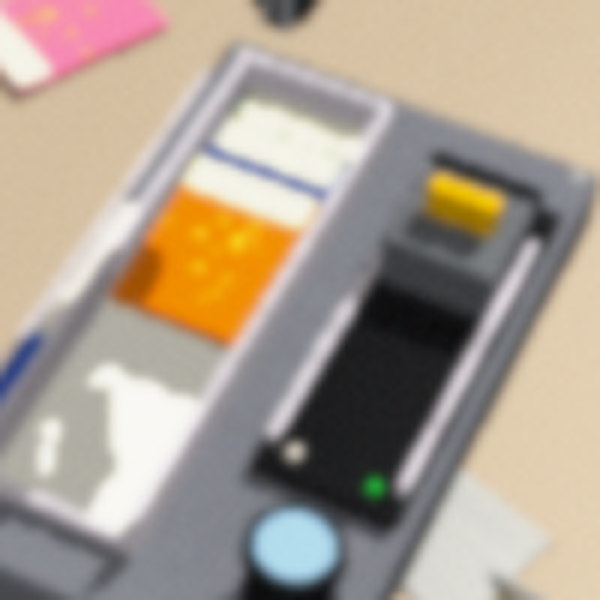

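c5 shows blue and amber shifted about 30 mm together, with green's label exposed but no green body line, so green may have followed by a few mm. I check with the top camera, which is almost vertical over the tray, with the arm moved aside.

```bash
cat >> h.py <<'E'
def topview():
    move_ptp(W(-215,-38,150),Q); im=cv2.cvtColor(read_camera("top"),cv2.COLOR_RGB2BGR); np.save("pics/t.npy",im)
    xs,s=profile(im,"top",58,ys=(-50,-44,-38,-32,-26)); return im,xs,s
E
python3 - <<'E'
from h import *
im,xs,s=topview(); print(read_time_s())
for x,c in zip(xs,s):
    if x<60: print(x,*c.astype(int),end=";")
t0=cv2.imread("pics/top0.png"); xs,s=profile(t0,"top",64,ys=(-50,-44,-38,-32,-26)); print("\nstart")
for x,c in zip(xs,s):
    if x<-95 or -40<x<-20: print(x,*c.astype(int),end=";")
E
```

```text
34.275
-126.0 187 186 190;-124.5 138 140 143;-123.0 126 133 136;-121.5 143 156 158;-120.0 155 171 173;-118.5 164 180 182;-117.0 167 183 186;-115.5 167 183 186;-114.0 172 191 193;-112.5 190 206 209;-111.0 221 232 233;-109.5 237 244 245;-108.0 236 244 244;-106.5 236 243 244;-105.0 236 243 244;-103.5 237 244 245;-102.0 236 244 246;-100.5 213 232 227;-99.0 153 195 169;-97.5 96 151 106;-96.0 93 140 99;-94.5 121 152 125;-93.0 171 186 175;-91.5 206 215 215;-90.0 210 221 223;-88.5 204 217 219;-87.0 199 213 215;-85.5 196 209 211;-84.0 195 209 210;-82.5 192 206 207;-81.0 190 204 205;-79.5 187 202 204;-78.0 185 201 203;-76.5 184 201 203;-75.0 177 190 191;-73.5 153 143 139;-72.0 130 91 79;-70.5 118 66 51;-69.0 116 64 49;-67.5 114 64 49;-66.0 114 64 50;-64.5 115 71 59;-63.0 121 93 88;-61.5 138 136 138;-60.0 167 182 187;-58.5 179 197 200;-57.0 174 191 193;-55.5 174 191 193;-54.0 180 196 198;-52.5 177 192 194;-51.0 168 184 186;-49.5 167 183 185;-48.0 168 184 186;-46.5 169 185 186;-45.0 168 185 186;-43.5 165 182 185;-42.0 139 164 182;-40.5 93 136 182;-39.0 68 124 191;-37.5 68 131 200;-36.0 76 145 21
[... 971 characters left out ...]
 246;54.0 243 245 246;55.5 243 245 245;57.0 243 245 245;58.5 243 245 245;
start
-126.0 204 204 208;-124.5 151 157 164;-123.0 135 150 160;-121.5 182 200 208;-120.0 222 237 240;-118.5 227 239 240;-117.0 226 237 238;-115.5 224 236 237;-114.0 224 236 237;-112.5 225 236 238;-111.0 225 236 237;-109.5 225 236 237;-108.0 226 237 238;-106.5 227 238 238;-105.0 227 238 238;-103.5 208 229 236;-102.0 154 201 233;-100.5 98 167 231;-99.0 78 153 231;-97.5 82 160 231;-96.0 87 167 233;-39.0 81 153 231;-37.5 81 155 232;-36.0 79 153 233;-34.5 76 147 219;-33.0 74 124 159;-31.5 87 112 107;-30.0 129 142 133;-28.5 166 175 174;-27.0 177 185 187;-25.5 175 184 186;-24.0 173 183 184;-22.5 173 182 184;-21.0 174 183 185;
```

Top view: head edges are green −119.5, blue −93.5 and amber −61, giving offsets of 26 and 32 mm. Green followed by about 2.5 mm. Now drag green by 28 mm.

```bash
sed -i 's/L(x+d,y,ztop+8,.06)/L(x+d,y,ztop+3,.02); L(x+d,y,ztop+25,.1)/' h.py; python3 - <<'E'
from h import *
move_ptp(W(-106,-38,85),Q); drag(-106,52,28.5)
L(-85,-38,150,.3); im,xs,s=topview(); print(read_time_s())
for x,c in zip(xs,s):
    if x<75: print(x,*c.astype(int),end=";")
sc=cv2.cvtColor(read_camera("scene"),cv2.COLOR_RGB2BGR); cv2.imwrite("pics/sc6.png",sc)
a=cv2.resize(im[125:221,182:318],(544,384),interpolation=cv2.INTER_CUBIC); b=cv2.resize(sc[148:268,225:345],(250,250),interpolation=cv2.INTER_CUBIC)
o=np.zeros((384,794,3),np.uint8); o[:,:544]=a; o[:250,544:]=b; cv2.imwrite("pics/c6.png",o)
E
```

```text
press 50.599999999999994 [0.47290729 7.34445942] [-106.   -37.7   51.9]
[-0.80920279  5.66109495]
end [-0.0670201   6.89705114] [-77.7 -35.6  51.9] 37.0583
38.8417
-126.0 187 186 190;-124.5 138 140 143;-123.0 127 135 137;-121.5 148 162 165;-120.0 164 181 183;-118.5 168 184 187;-117.0 168 184 186;-115.5 168 184 186;-114.0 167 184 186;-112.5 167 183 186;-111.0 167 183 186;-109.5 171 188 191;-108.0 183 200 203;-106.5 213 226 227;-105.0 236 246 247;-103.5 205 219 223;-102.0 127 143 156;-100.5 57 71 91;-99.0 36 49 71;-97.5 42 55 78;-96.0 42 56 78;-94.5 41 54 76;-93.0 50 64 80;-91.5 73 90 96;-90.0 118 138 134;-88.5 166 185 181;-87.0 186 201 202;-85.5 185 200 202;-84.0 179 195 197;-82.5 179 195 197;-81.0 180 196 198;-79.5 179 195 197;-78.0 178 193 195;-76.5 179 194 196;-75.0 180 195 197;-73.5 176 192 194;-72.0 167 184 185;-70.5 138 161 152;-69.0 91 124 102;-67.5 59 98 66;-66.0 55 92 59;-64.5 63 92 64;-63.0 87 100 84;-61.5 128 130 125;-60.0 167 176 176;-58.5 178 195 196;-57.0 172 189 192;-55.5 170 187 190;-54.0 169 186 188;-52.5 168 185 187;-51.0 168 185 187;-49.5 167 184 185;-48.0 166 183 1
[... 642 characters left out ...]
10.5 86 166 231;12.0 88 172 232;13.5 88 172 232;15.0 86 166 231;16.5 80 153 229;18.0 79 151 228;19.5 79 151 229;21.0 77 149 228;22.5 77 147 227;24.0 77 147 227;25.5 77 149 227;27.0 79 152 228;28.5 82 158 230;30.0 83 160 230;31.5 82 158 229;33.0 80 153 228;34.5 78 148 227;36.0 78 148 227;37.5 79 150 227;39.0 79 152 228;40.5 78 150 228;42.0 77 149 227;43.5 80 153 228;45.0 80 153 228;46.5 78 149 227;48.0 77 148 227;49.5 77 148 227;51.0 76 148 227;52.5 77 148 228;54.0 76 148 228;55.5 81 149 227;57.0 100 157 220;58.5 138 172 204;60.0 183 197 202;61.5 216 223 221;63.0 236 240 239;64.5 245 247 247;66.0 244 246 246;67.5 243 246 246;69.0 243 245 245;70.5 243 245 245;72.0 243 245 245;73.5 243 245 245;
```

View pics/c6.png

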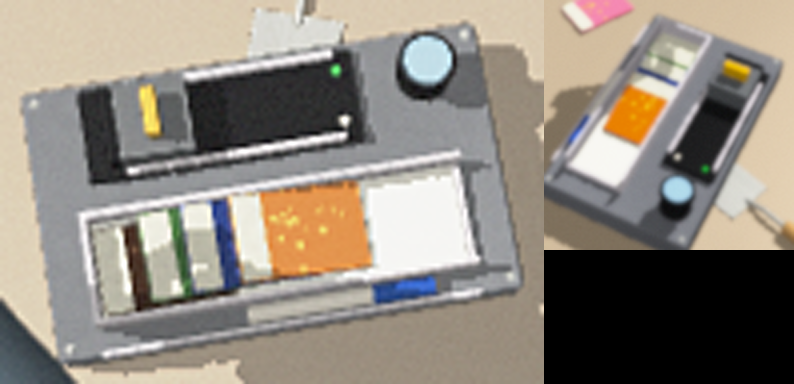

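The row is fanned: head edges are brown −122, green −90, blue −61.5 and amber −29.5, so the offsets are about 32, 28.5 and 32 mm. All labels show, the tab is back at its closed pixel (150,110), and the arm is clear. Handing in.

```bash
python3 -c "
from bench import *
print(read_time_s(),sign_off())"
```

```text
the job is handed in; nothing more can be done
38.8917 None
```

I handed the job in at 38.9 s: the samples are fanned about 32, 28.5 and 32 mm apart with brown at the head stop and every label showing, the button was pressed fully in with the cover open, and the cover is closed again; the hand-in call returned no verdict.

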